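Clear the kitchen corner: cells, bulb, torch and canister to their places

ROBOT

A 6-joint arm with a two-finger parallel gripper is mounted at the origin on the work surface. World frame = base frame: x ahead of the robot, y to its left, z up, the work surface at z = 0. Lengths are in m, angles in rad, forces in N, time in s.
With the tool pointing down it reaches from about 0.3 to 0.95 m from the base axis. Payload 3.1 kg.
Tool frame: the origin (TCP) lies midway between the tips of the shut fingers; the grasp point (between the pads) lies 19 mm behind it; z points along the fingers, y is the line along which they close (so a half turn about z gives the same grasp; the last joint's range is limited). The gripper opens to 85 mm and grips with 20 to 120 N. Pads are 22 mm wide; open, the fingers measure 114 mm over their backs; the gripper's body (76 mm by 85 mm) begins 54 mm behind the grasp point. The pads swing forward as they close: fully open they stand 13 mm farther back than shut.
Start: joints at [1.035, 0.308, 1.634, -0, 1.2, -0.07], TCP at [0.281, 0.558, 0.231] pointing down, gripper open.
Joint ranges: [-3.06, 3.06], [-0.79, 1.96], [0.05, 2.63], [-1.19, 4.34], [0.05, 2.64], [-2.94, 2.94]. Speed limits (rad/s): [2.79, 2.79, 3.14, 3.14, 3.14, 3.14].

INTERFACE

Orientations are given as [roll, pitch, yaw] about the fixed x, y, z axes, in that order (R = Rz(yaw) Ry(pitch) Rx(roll)).
In Python, from rig import robot, imaging gives the robot as it stands.
- The arm moves only by the tool drive_tool, never from a script. Its argument "plan" is a list of rows, each an object with "linear": the shift along the tool's x, y, z in cm, a list of three; "yaw": the turn about the tool's z in degrees. In form: [{"linear": [x, y, z], "yaw": yaw}, ...]. A call has 1 to 20 rows; each row shifts and turns the commanded pose from where the row before left it, along the tool's axes as they then stand; what a row does not reach is not made up. A row lasts 1/12 s, in which the tool goes at most 41.7 mm and 7.16 degrees, less where a joint would pass 70% of its speed; a pose out of reach is approached as far as the arm can. A call is refused whole if a number of a shift passes 4.17 or a number of a turn 7.16, either way. A call with a gripper value outside its range is refused whole. "hand" is the closure, from -1 (fully open) to 1 (shut), set as the call begins (left out, the last holds). The fingers move at their own pace and stop on an object; "squeeze" is the grip in N (left out, the last holds). Time passes only in rows, so rows that do not move let the fingers close. It gives the time, the measured TCP pose, the force, the opening and the grip force at its end, in the units of the state.
- robot.observe(): the state, without advancing time (a new reading comes with each control period).
- imaging.capture(name): name is "scene" or "top" or "wrist"; returns a dict with "img" (400x640x3 uint8, red, green, blue), "fx", "fy", "cx", "cy" (pixels), "rvec" (rotation vector, rad) and "tvec" (3), from world to camera coordinates, as OpenCV has them; the wrist camera has in their place "hand_eye" (4x4, takes a point from camera to tool coordinates, whose origin is the TCP and whose axes are the flange's). Camera axes: x right, y down, z forward; pixel columns grow to the right and rows downward; lengths in m; the calibration is good to about 2 mm. The wrist camera is an equidistant fisheye: a pixel r from the principal point sees the ray r / f radians off the axis. A picture is of the moment at which its call begins: read the wrist's pose just before it. There is no depth.
- robot.job_done(): hands the job in; it is judged then, once.
The state is a dict: "clock": time; "joint_positions": joint angles; "qd": joint speeds; "joint_torque": joint torques, N m; "position": TCP position; "orientation": TCP orientation; "force": force on the tool from outside, world axes, zero at the start; "ft_torque": the same for the moment, N m; "gripper_width": finger opening in m; "grip_force": force on a finger pad.
Only numpy, scipy, OpenCV 4.12 (cv2) and the standard library are available. Lean on these libraries where they do the work, as an engineer would, in place of code of your own. Each camera call takes 0.05 s, during which the arm holds its last target. There are 200 camera calls.

TASK

Sort the odds and ends on the counter: put both used coin cells in the glass bowl with the others, lay the spent spiral bulb down inside the egg-shaped silicone holder, lay the torch flat in the shallow plywood tray, and stand the empty aluminium canister upright in the open tilt-out bin. The bulb is thin glass, so set it down rather than drop it, and leave the espresso cup standing where it is.

Things in the scene. Friction and masses are not known exactly. Their poses are not given: they have to be found in the camera images.
- cell_1: Used coin cell, a plain steel disc 24.5 mm across and 8 mm thick, lying flat on the counter, about 11 g. Origin: centre of its underside; z up. Same as cell_2; both go in the bowl.
- cell_2: Second used coin cell, identical to cell_1: steel disc 24.5 mm across, 8 mm thick, lying flat. Origin: centre of its underside; z up.
- bulb: White spiral energy-saving bulb lying on its side, 114 mm long, 85 g. Origin: on its long axis (own x), mid of the eight-sided white plastic housing (38 mm long, 46 mm across flats: grip there), 23 mm above what it lies on. The glass spiral (44 mm across) reaches x = +68 mm, the steel screw cap (28 mm across) x = -46 mm; mid-length is x = +11 mm.
- torch: Orange plastic torch lying flat, 130 mm long, 130 g: round barrel 30 mm across (x = -51 to +29 mm; grip it there) between a square head (38 x 38 mm, 36 mm long) at +x and a square tail cap (38 x 38 mm, 14 mm long) at -x. Origin: mid-length on its long axis (own x), near the balance point, 19 mm above what it lies on.
- canister: Small closed aluminium canister standing upright, 44 mm across and 58 mm tall, about 45 g, empty. Origin: centre of its underside; z up along its axis.
- cup: White ceramic espresso cup, 62 mm across the mouth, 58 mm tall, standing among the things; it is to be left alone. Origin: centre of its underside.
- bowl: Fixed round bowl of clear glass, 124 mm across the rim, 45 mm tall, walls 4 mm, inside about 84 mm across at the floor and 116 mm at the rim. A fixed bed of seven coin cells lies in it; their tops are 13 mm above the counter. Origin: centre of its underside, on the counter.
- bin: Fixed white polypropylene bin, tilted open, mouth upwards. Level floor 5 mm above the counter, x -49 to +49 mm, y -60 to +60 mm; side walls 55 mm tall; front wall (-x) leans out to x = -76 mm, 55 mm high, lip to x = -88 mm; behind (from x = +48 mm) its housing under a grey melamine board, 90 mm high. Origin: on the counter under the floor's middle; z up.
- holder: Fixed pale silicone holder, a shallow dish of egg-shaped outline, 174 mm long (own x, fat end at +x) by about 104 mm wide (y), rim 14 mm high and 4 mm thick, level floor 4 mm above the counter. Origin: on the counter under its middle; z up. The bulb fits lying along its length, either way round.
- tray: Fixed shallow plywood tray, rectangular, 175 mm long (own x) by 90 mm wide (y), 16 mm high, walls 5 mm, floor 5 mm above the counter. Origin: on the counter under its middle; z up. The torch fits lying along its length, either way round.
Mind the look-alikes: they are no part of the job. Leave any red look-alike of the canister alone.

How it is judged:
At the end, for the whole second after the job is handed in: Both cells in the bowl (within 52 mm of its axis, under 38 mm high); bulb level on the holder floor (within 40 x 30 mm of its middle); torch flat in the tray (within 30 mm of its middle, 0.4 rad of its length); canister upright (0.2 rad) on the bin floor, within 45 x 50 mm; all at rest (horizontal distance between each of cell_1, cell_2 and bowl below 0.052 m and z of each of cell_1, cell_2 in the frame of bowl below 0.038 m and x of bulb in the frame of holder between -0.04 and 0.04 m and y of bulb in the frame of holder between -0.03 and 0.03 m and z of bulb in the frame of holder below 0.034 m and angle between bulb's own x axis and vertical between 1.4 and 1.74 rad and x of torch in the frame of tray between -0.03 and 0.03 m and y of torch in the frame of tray between -0.03 and 0.03 m and z of torch in the frame of tray below 0.031 m and angle between the x axis of torch and the x axis of tray, either way round below 0.4 rad and x of canister in the frame of bin between -0.045 and 0.045 m and y of canister in the frame of bin between -0.05 and 0.05 m and z of canister in the frame of bin below 0.014 m and angle between canister's own z axis and vertical below 0.2 rad and linear speed of each of cell_1, cell_2, bulb, torch, canister below 0.02 m/s); the robot touches nothing.
It fails at once if the bulb is dropped: it falls faster than 0.8 m/s, free of the fingers (linear speed of bulb above 0.8 m/s and contact force between bulb and the fingers below 0.05 N).
It fails at once if the espresso cup is shifted by more than 30 mm or tipped (distance of cup from where it was at the start of the episode above 0.03 m or angle between cup's own z axis and vertical above 0.4 rad).
It also fails if it takes over 112 s, if anything falls off the work surface, if the arm or the gripper's body presses on something with over 40 N, if the wrist force passes 120 N, or if a joint passes its speed limit or range.

## Working session

There is one attempt and no reset: what is moved stays moved. The work goes in short steps, Python scripts to look and compute and a tool call to move; the robot and the scene stay as the last step left them, time stands still between calls to the robot, and variables do not carry over. Pictures are saved under pics/ and viewed, at most 14 in all, crops included, and the job is handed in when it is done.

Besides the shell and the picture viewer there is one more tool, called after "Emit:" as name(argument=value, ...), one argument or row to a line, values as JSON. drive_tool: Moves the arm, as the interface text tells. Its arguments: {"type":"object","properties":{"plan":{"type":"array","items":{"type":"object","properties":{"linear":{"type":"array","items":{"type":"number"}},"yaw":{"type":"number"}}}},"hand":{"type":"number"},"squeeze":{"type":"number"}},"required":["plan"]}

```bash
ls; mkdir -p pics; python3 - <<'E'
from rig import robot, imaging
import cv2,pickle
s=robot.observe(); print(s)
for n in("scene","top"):
    c=imaging.capture(n); pickle.dump(c,open(f"{n}.pkl","wb")); cv2.imwrite(f"pics/{n}0.png",c["img"][...,::-1])
    print({k:v for k,v in c.items() if k!="img"})
E
```

```text
pics
{'clock': 0.0, 'joint_positions': array([ 1.03529563e+00,  3.08992091e-01,  1.63522597e+00, -1.10586645e-05,
        1.19971681e+00, -6.96805317e-02]), 'qd': array([ 0.00106481,  0.00079207, -0.00014004, -0.00023785,  0.00068768,
        0.00030809]), 'joint_torque': array([-8.79679428e-04, -4.15266180e+01, -2.76656556e+01, -2.49067243e-04,
        1.03817153e-02,  2.77891992e-06]), 'position': array([0.28030563, 0.55767013, 0.23003636]), 'orientation': array([-3.13925540e+00, -1.52803233e-04,  2.67577633e+00]), 'force': array([-0.34163741, -0.69982542,  0.07018789]), 'ft_torque': array([-0.0418171 , -0.00955567,  0.04486804]), 'grip_force': 0.0, 'gripper_width': 0.08534671744380404}
{'fx': 452.6146061624304, 'fy': 452.6146061624304, 'cx': 317.33997706005374, 'cy': 193.4116748557704, 'rvec': array([ 2.17697012,  0.70833158, -0.3399136 ]), 'tvec': array([-0.39096081, -0.15968461,  1.23955285])}
{'fx': 464.6889381378742, 'fy': 464.6889381378742, 'cx': 318.24714543853, 'cy': 201.40051310185, 'rvec': array([ 2.13971718, -2.15552302,  0.10728084]), 'tvec': array([0.01009635, 0.48196512, 1.04925427])}
```

View pics/scene0.png

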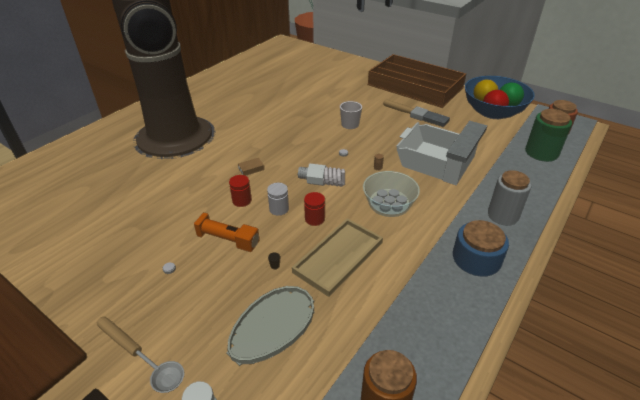

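View pics/top0.png

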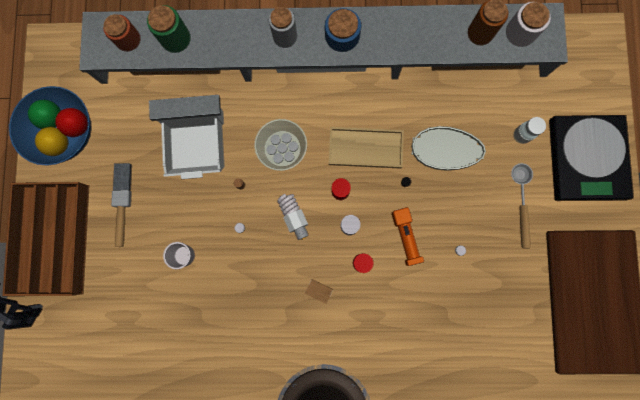

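The scene view shows cells at (169,268) and (343,153), and the top view shows them at (461,251) and (239,228). In the top view the bulb is at (293,216), the torch at (408,237), the grey canister at (350,225), the cup at (177,256), the bowl at (281,145), the bin at (193,145), the tray at (366,148) and the holder at (448,149).

Possible mix-ups (top pixels):
- **Canister:** red cans at (341,188) and (363,263), and a shaker at (532,128). The grey one at (350,225) fits the description.
- **Cells:** cork at (239,183) and black stub at (406,182). The bare steel discs at (239,228) and (461,251) fit.
- **Torch and bulb:** one candidate each.

```bash
cat > h.py <<'E'
import numpy as np,cv2,pickle
def ray(c,uv):
    R=cv2.Rodrigues(c["rvec"])[0]; o=-R.T@c["tvec"]
    d=R.T@np.array([(uv[0]-c["cx"])/c["fx"],(uv[1]-c["cy"])/c["fy"],1]); return o,d
def onz(c,uv,z):
    o,d=ray(c,uv); return (o+d*(z-o[2])/d[2])[:2]
def blobs(img,f,roi,amin=20):
    x0,y0,x1,y1=roi; h=cv2.cvtColor(img,cv2.COLOR_RGB2HSV)[y0:y1,x0:x1].astype(int)
    m=f(h[...,0],h[...,1],h[...,2]).astype(np.uint8)
    cs=cv2.findContours(m,cv2.RETR_EXTERNAL,cv2.CHAIN_APPROX_NONE)[0]
    return [(c+[[x0,y0]]) for c in sorted(cs,key=cv2.contourArea,reverse=True) if cv2.contourArea(c)>amin]
E
python3 - <<'E'
from h import *
c=pickle.load(open("top.pkl","rb")); img=c["img"]
z=cv2.resize(img[90:290,140:500],None,fx=2.2,fy=2.2,interpolation=cv2.INTER_CUBIC); cv2.imwrite("pics/crop.png",z[...,::-1])
grey=lambda h,s,v:(s<60)&(v>110)
orange=lambda h,s,v:(s>200)&(v>150)&(h>5)&(h<16)
def rep(n,f,roi,z):
    for k in blobs(img,f,roi)[:2]:
        (cx,cy),wh,a=cv2.minAreaRect(k); p=onz(c,(cx,cy),z)
        q=np.array([onz(c,b,z) for b in cv2.boxPoints(((cx,cy),wh,a))]); e=q[1]-q[0]; g=q[2]-q[1]
        L=e if np.hypot(*e)>np.hypot(*g) else g
        print(n,cv2.contourArea(k),np.round((cx,cy),1),p.round(4),"len",np.hypot(*e).round(3),np.hypot(*g).round(3),"ang",np.degrees(np.arctan2(L[1],L[0])).round(1))
rep("c1",grey,(225,215,255,240),.008)
rep("c2",grey,(450,240,475,262),.008)
rep("can",grey,(335,208,368,242),.058)
rep("bulb",grey,(270,185,315,245),.023)
rep("torch",orange,(380,195,435,275),.038)
rep("cup",grey,(155,235,200,275),.058)
rep("holder",grey,(405,120,490,175),.014)
rep("bin",grey,(150,115,230,185),.04)
rep("bowl",lambda h,s,v:s<90,(245,115,315,175),.045)
rep("tray",lambda h,s,v:(s<125)&(v>110),(320,120,408,172),.016)
E
```

```text
c1 67.0 [239.5 227.5] [0.4242 0.1934] len 0.021 0.021 ang -90.4
c2 66.0 [460.5 250. ] [ 0.3681 -0.3227] len 0.021 0.021 ang -155.6
can 269.5 [350. 224.] [ 0.4268 -0.065 ] len 0.04 0.04 ang 179.0
bulb 635.0 [292.5 215.5] [0.4503 0.0669] len 0.047 0.11 ang -153.7
torch 407.0 [408.2 236.1] [ 0.3998 -0.1977] len 0.035 0.127 ang -165.8
cup 549.0 [176.5 255. ] [0.3601 0.3248] len 0.061 0.058 ang -90.4
holder 2343.0 [448.7 148. ] [ 0.609  -0.3035] len 0.103 0.173 ang -96.6
bin 2378.5 [190.2 148.9] [0.6076 0.3061] len 0.135 0.14 ang -174.8
bowl 2092.5 [280.  144.5] [0.6144 0.0945] len 0.122 0.121 ang -90.7
tray 2742.5 [366.  144.3] [ 0.6198 -0.1077] len 0.109 0.194 ang -96.5
```

View pics/crop.png

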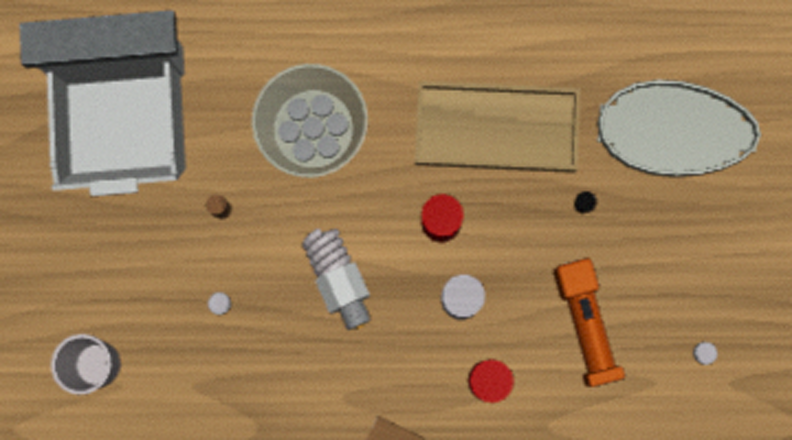

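The crop confirms the choices: plain grey canister at top pixel (350,225), bare discs at (239,228) and (461,251). The bulb's spiral and the torch's head both point up and left, and the holder's fat end is at +y. Next I'll refine the axes and target poses.

```bash
python3 - <<'E'
from h import *
c=pickle.load(open("top.pkl","rb"))
print("cam",ray(c,(0,0))[0].round(3))
P=lambda u,v,z:onz(c,(u/2.2+140-.27,v/2.2+90-.27),z)
def ang(a,b):d=b-a;return np.degrees(np.arctan2(d[1],d[0])).round(1)
t=[P(*p,.016) for p in((421,87),(578,90),(575,170),(416,163))]
print("tray",np.mean(t,0).round(4),ang(t[1],t[0]),ang(t[2],t[3]),np.linalg.norm(t[0]-t[1]),np.linalg.norm(t[0]-t[3]))
b=[P(*p,.005) for p in((68,82),(170,77),(173,172),(70,178))]
print("bin floor",np.mean(b,0).round(4),"x dir",ang(b[3],b[0]),ang(b[2],b[1]),np.linalg.norm(b[0]-b[1]),np.linalg.norm(b[0]-b[3]))
h=[P(*p,.014) for p in((600,127),(758,130),(670,82),(680,176))]
print("holder",h[0].round(4),h[1].round(4),np.mean(h[:2],0).round(4),ang(h[1],h[0]))
print("bowl rim",P(310,121,.045).round(4),"bed mid",P(314,127,.013).round(4))
bt=P(320,237,.023);bc=P(356,322,.023)
print("bulb",bt.round(4),bc.round(4),ang(bc,bt),np.linalg.norm(bt-bc),"housing",P(342,284,.025).round(4))
th=P(577,278,.038);tt=P(604,376,.038)
print("torch",ang(tt,th),"barrel mid px",P(593,333,.032).round(4))
print("reds",P(442,216,.058).round(3),P(491,381,.058).round(3))
E
```

```text
cam [ 0.35  -0.017  1.1  ]
tray [ 0.6117 -0.1071] 88.2 86.8 0.17024812863957697 0.08437566800275739
bin floor [0.6195 0.3068] x dir 3.1 3.0 0.11375034703327866 0.10842350111339717
holder [ 0.6112 -0.218 ] [ 0.606  -0.3873] [ 0.6086 -0.3026] 88.2
bowl rim [0.6138 0.093 ] bed mid [0.6151 0.0919]
bulb [0.4928 0.0841] [0.4022 0.0459] 22.9 0.09835864300808332 housing [0.4423 0.0605]
torch 13.8 barrel mid px [ 0.3886 -0.2008]
reds [ 0.509 -0.045] [ 0.34  -0.092]
```

Emit:
drive_tool(
  plan=[
    {"linear": [-2.09,-1.86,0.6]},
    {"linear": [-2.09,-1.86,0.6]},
    {"linear": [-2.09,-1.86,0.6]},
    {"linear": [-2.09,-1.86,0.6]},
    {"linear": [-2.09,-1.86,0.6]},
    {"linear": [-2.09,-1.86,0.6]},
    {"linear": [-2.09,-1.86,0.6]},
    {"linear": [-2.09,-1.86,0.6]},
    {"linear": [-2.09,-1.86,0.6]},
    {"linear": [-2.09,-1.86,1.0]},
    {"linear": [-2.09,-1.86,1.6]},
    {"linear": [-2.09,-1.86,2.0]},
    {"linear": [-2.09,-1.86,2.0]},
    {"linear": [-2.09,-1.86,2.0]},
    {"linear": [0,0,0]},
  ],
  hand=0.0,
  squeeze=40,
)

```text
validation failed for argument at $.pl...
```

```bash
cat > d.py <<'E'
import sys,numpy as np
from rig import robot
def delta(x,y,z,yaw):
    s=robot.observe(); p=s["position"]; a=s["orientation"][2]
    d=np.array([x,y,z])-p; ca,sa=np.cos(a),np.sin(a)
    print("clock",round(s["clock"],2),"pos",p.round(4),"yaw",np.degrees(a).round(1),"w",round(s["gripper_width"],4),"grip",round(s["grip_force"],1),"F",s["force"].round(1),"j6",np.degrees(s["joint_positions"][5]).round())
    print("tool cm",(100*np.array([ca*d[0]+sa*d[1],sa*d[0]-ca*d[1],-d[2]])).round(2),"yaw cmd deg",((np.degrees(a)-yaw+180)%360-180).round(1))
if __name__=="__main__": delta(*map(float,sys.argv[1:5]))
E
python3 d.py .4242 .1934 .002 153.3
python3 - <<'E'
from rig import robot,imaging
import cv2,pickle
s=robot.observe(); c=imaging.capture("wrist"); c["p"]=s["position"];c["o"]=s["orientation"]; pickle.dump(c,open("w.pkl","wb"))
cv2.imwrite("pics/w1.png",c["img"][...,::-1]); print({k:v for k,v in c.items() if k!="img"})
E
```

```text
clock 0.1 pos [0.2804 0.5578 0.2302] yaw 153.3 w 0.0855 grip 0.0 F [ 0.7 -0.6  1. ] j6 -4.0
tool cm [-29.22 -26.09  22.82] yaw cmd deg 0.0
{'fx': 309.70691628693146, 'fy': 309.70691628693146, 'cx': 314.6261674627342, 'cy': 198.9751054298238, 'hand_eye': array([[-1.72542524e-04, -9.57709092e-01, -2.87738188e-01,
         7.37145024e-02],
       [ 9.99999743e-01, -3.65489690e-04,  6.16846590e-04,
         7.49860374e-04],
       [-6.95924929e-04, -2.87738007e-01,  9.57708909e-01,
        -1.42130526e-01],
       [ 0.00000000e+00,  0.00000000e+00,  0.00000000e+00,
         1.00000000e+00]]), 'p': array([0.28035421, 0.55776537, 0.23016858]), 'o': array([-3.13953294e+00, -1.74564491e-04,  2.67578158e+00])}
```

View pics/w1.png

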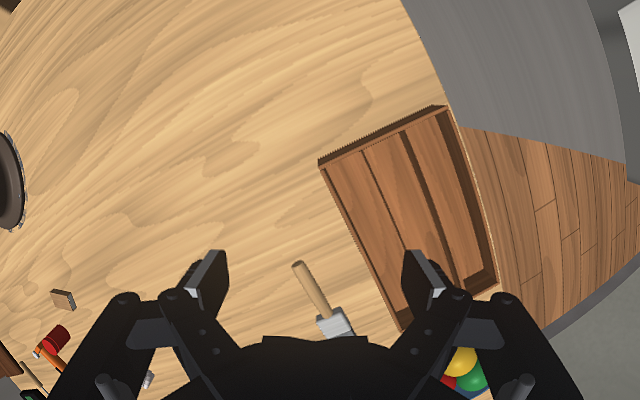

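The move was refused, most likely because a row needs its yaw, so this picture shows only the start view: wooden rack and no targets near the fingers.

Emit:
drive_tool(
  plan=[
    {"linear": [-2.09,-1.86,0.6],"yaw": 0},
    {"linear": [-2.09,-1.86,0.6],"yaw": 0},
    {"linear": [-2.09,-1.86,0.6],"yaw": 0},
    {"linear": [-2.09,-1.86,0.6],"yaw": 0},
    {"linear": [-2.09,-1.86,0.6],"yaw": 0},
    {"linear": [-2.09,-1.86,0.6],"yaw": 0},
    {"linear": [-2.09,-1.86,0.6],"yaw": 0},
    {"linear": [-2.09,-1.86,0.6],"yaw": 0},
    {"linear": [-2.09,-1.86,0.6],"yaw": 0},
    {"linear": [-2.09,-1.86,1.0],"yaw": 0},
    {"linear": [-2.09,-1.86,1.6],"yaw": 0},
    {"linear": [-2.09,-1.86,2.0],"yaw": 0},
    {"linear": [-2.09,-1.86,2.0],"yaw": 0},
    {"linear": [-2.09,-1.86,2.0],"yaw": 0},
    {"linear": [0,0,0],"yaw": 0},
  ],
  hand=0.0,
  squeeze=40,
)

```text
clock: 1.4
position: [0.423, 0.1897, 0.0876]
orientation: [-3.135, -0.004, 2.672]
force: [-0.5, -0.7, -0.3]
gripper_width: 0.0427
grip_force: 0.0
```

```bash
cat >> h.py <<'E'
def wray(c,uv):
    from scipy.spatial.transform import Rotation as Ro
    x,y=(uv[0]-c["cx"])/c["fx"],(uv[1]-c["cy"])/c["fy"]; t=np.hypot(x,y)
    d=np.array([x/t*np.sin(t),y/t*np.sin(t),np.cos(t)]); H=c["hand_eye"]; R=Ro.from_euler("xyz",c["o"]).as_matrix()
    return R@H[:3,3]+c["p"], R@H[:3,:3]@d
def wz(c,uv,z):
    o,d=wray(c,uv); return (o+d*(z-o[2])/d[2])[:2]
def wproj(c,P):
    from scipy.spatial.transform import Rotation as Ro
    R=Ro.from_euler("xyz",c["o"]).as_matrix(); q=R.T@(np.array(P)-c["p"]); H=c["hand_eye"]; v=H[:3,:3].T@(q-H[:3,3])
    t=np.arctan2(np.hypot(v[0],v[1]),v[2]); a=np.arctan2(v[1],v[0]); return c["cx"]+c["fx"]*t*np.cos(a),c["cy"]+c["fy"]*t*np.sin(a)
def wsnap(fn=None):
    from rig import robot,imaging
    s=robot.observe(); c=imaging.capture("wrist"); c["p"]=s["position"];c["o"]=s["orientation"]
    if fn: cv2.imwrite(fn,c["img"][...,::-1])
    return c
E
python3 - <<'E'
from h import *
c=wsnap("pics/w2.png"); print(c["p"],wproj(c,(.4242,.1934,.008)))
E
python3 d.py .4242 .1934 .002 153.3
```

```text
[0.42301224 0.18968705 0.08757285] (np.float64(319.26337482386026), np.float64(207.65886364629455))
clock 1.45 pos [0.4235 0.1917 0.089 ] yaw 153.1 w 0.0423 grip 0.0 F [ 0.4  0.5 -0.2] j6 -44.0
tool cm [0.02 0.18 8.7 ] yaw cmd deg -0.2
```

View pics/w2.png

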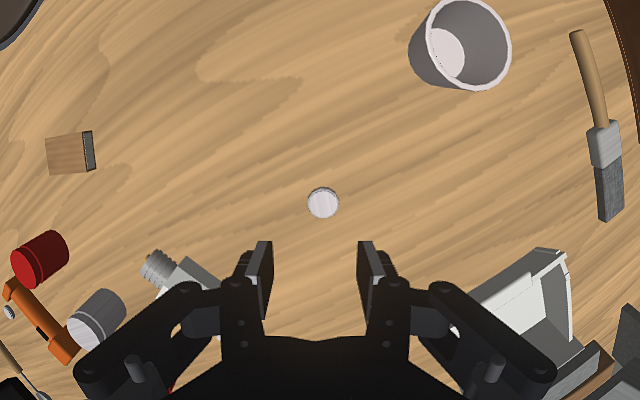

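The cell is at (323,202), close to the predicted (319,208), and the cup is well clear at (462,45). I'll measure again now that the arm has settled.

```bash
python3 - <<'E'
from h import *
c=wsnap()
k=blobs(c["img"],lambda h,s,v:(s<50)&(v>120),(290,170,360,235))[0]
(u,v),r=cv2.minEnclosingCircle(k);print(u,v,r,wz(c,(u,v),.006))
E
python3 d.py .4242 .1934 .002 153.3
```

```text
319.8235168457031 202.64706420898438 15.534982681274414 [0.42246064 0.19729881]
clock 1.5 pos [0.4245 0.1933 0.0903] yaw 153.2 w 0.043 grip 0.0 F [ 0.8 -0.  -0. ] j6 -44.0
tool cm [ 0.03 -0.    8.83] yaw cmd deg -0.1
```

Emit:
drive_tool(
  plan=[
    {"linear": [0.05,0.05,1.8],"yaw": 0},
    {"linear": [0,0,1.8],"yaw": 0},
    {"linear": [0,0,1.8],"yaw": 0},
    {"linear": [0,0,1.4],"yaw": 0},
    {"linear": [0,0,1.0],"yaw": 0},
    {"linear": [0,0,0.6],"yaw": 0},
    {"linear": [0,0,0.4],"yaw": 0},
    {"linear": [0,0,0],"yaw": 0},
    {"linear": [0,0,0],"yaw": 0},
  ],
)

```text
clock: 2.25
position: [0.4255, 0.1955, 0.0038]
orientation: [3.141, 0.001, 2.676]
force: [0.1, -0.0, 0.3]
gripper_width: 0.0425
grip_force: 0.0
```

Emit:
drive_tool(
  plan=[
    {"linear": [0,0,0],"yaw": 0},
    {"linear": [0,0,0],"yaw": 0},
    {"linear": [0,0,0],"yaw": 0},
    {"linear": [0,0,0],"yaw": 0},
    {"linear": [0,0,0],"yaw": 0},
  ],
  hand=1.0,
)

```text
clock: 2.67
position: [0.4258, 0.1953, 0.0043]
orientation: [3.14, 0.001, 2.675]
force: [-0.7, 0.4, 5.2]
gripper_width: 0.0206
grip_force: 39.0
```

```bash
python3 d.py .6 .093 .1 153.3
```

```text
clock 2.67 pos [0.4258 0.1953 0.0043] yaw 153.3 w 0.0206 grip 39.0 F [-0.7  0.4  5.2] j6 -44.0
tool cm [-20.16  -1.31  -9.57] yaw cmd deg -0.0
```

Emit:
drive_tool(
  plan=[
    {"linear": [0,0,-1.0],"yaw": 0},
    {"linear": [0,0,-2.0],"yaw": 0},
    {"linear": [0,0,-2.5],"yaw": 0},
    {"linear": [0,0,-2.0],"yaw": 0},
    {"linear": [0,0,-1.5],"yaw": 0},
    {"linear": [0,0,0],"yaw": 0},
    {"linear": [0,0,0],"yaw": 0},
  ],
)

```text
clock: 3.25
position: [0.4259, 0.1952, 0.0944]
orientation: [3.14, 0.002, 2.676]
force: [-0.5, 0.2, -0.0]
gripper_width: 0.0202
grip_force: 39.1
```

```bash
python3 - <<'E'
from h import *
c=wsnap(); cv2.imwrite("pics/w3.png",cv2.resize(c["img"][150:400,200:440],None,fx=2,fy=2)[...,::-1])
E
python3 d.py .6 .093 .1 153.3
```

```text
clock 3.3 pos [0.4247 0.1949 0.0933] yaw 153.3 w 0.0205 grip 39.1 F [ 0.4  0.3 -1.1] j6 -44.0
tool cm [-20.23  -1.23  -0.67] yaw cmd deg 0.0
```

View pics/w3.png

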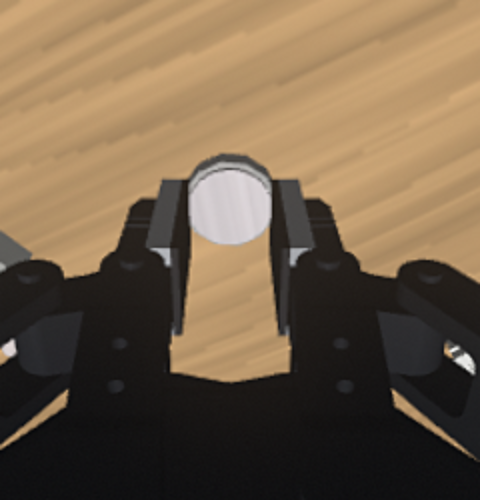

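The cell is held flat between the pad tips, centred at (230,205) in the crop. On to the bowl.

```bash
python3 d.py .617 .105 .10 153.3;python3 d.py .617 .105 .022 153.3
```

```text
clock 3.3 pos [0.4247 0.1949 0.0933] yaw 153.3 w 0.0205 grip 39.1 F [ 0.4  0.3 -1.1] j6 -44.0
tool cm [-21.21   0.61  -0.67] yaw cmd deg 0.0
clock 3.3 pos [0.4247 0.1949 0.0933] yaw 153.3 w 0.0205 grip 39.1 F [ 0.4  0.3 -1.1] j6 -44.0
tool cm [-21.21   0.61   7.13] yaw cmd deg 0.0
```

Emit:
drive_tool(
  plan=[
    {"linear": [-1.3,0.06,-0.1],"yaw": 0},
    {"linear": [-2.5,0.06,0],"yaw": 0},
    {"linear": [-2.5,0.06,0],"yaw": 0},
    {"linear": [-2.5,0.06,0],"yaw": 0},
    {"linear": [-2.5,0.06,0],"yaw": 0},
    {"linear": [-2.5,0.06,0],"yaw": 0},
    {"linear": [-2.5,0.06,0],"yaw": 0},
    {"linear": [-2.5,0.06,0],"yaw": 0},
    {"linear": [-1.6,0.06,0],"yaw": 0},
    {"linear": [-0.8,0.06,0],"yaw": 0},
    {"linear": [0,0,0.5],"yaw": 0},
    {"linear": [0,0,1.2],"yaw": 0},
    {"linear": [0,0,1.5],"yaw": 0},
    {"linear": [0,0,1.5],"yaw": 0},
    {"linear": [0,0,1.3],"yaw": 0},
    {"linear": [0,0,0.8],"yaw": 0},
    {"linear": [0,0,0.3],"yaw": 0},
    {"linear": [0,0,0],"yaw": 0},
  ],
)

```text
clock: 4.8
position: [0.6156, 0.1054, 0.0218]
orientation: [-3.14, -0.002, 2.676]
force: [-0.2, 0.5, -0.1]
gripper_width: 0.0205
grip_force: 39.1
```

Emit:
drive_tool(
  plan=[
    {"linear": [0,0,0],"yaw": 0},
    {"linear": [0,0,0],"yaw": 0},
    {"linear": [0,0,0],"yaw": 0},
    {"linear": [0,0,-1.5],"yaw": 0},
    {"linear": [0,0,-2.5],"yaw": 0},
    {"linear": [0,0,-2.5],"yaw": 0},
    {"linear": [0,0,-2.5],"yaw": 0},
    {"linear": [0,0,-2.5],"yaw": 0},
    {"linear": [0,0,-1.5],"yaw": 0},
    {"linear": [0,0,0],"yaw": 0},
  ],
  hand=0.2,
)

```text
clock: 5.63
position: [0.6211, 0.1055, 0.1601]
orientation: [3.136, 0.01, 2.676]
force: [0.6, 1.0, -0.1]
gripper_width: 0.0342
grip_force: 0.0
```

```bash
python3 d.py .427 -.065 .13 0
python3 - <<'E'
from h import *
from rig import imaging
c=imaging.capture("scene"); cv2.imwrite("pics/s2.png",cv2.resize(c["img"][100:300,200:500],None,fx=2.5,fy=2.5)[...,::-1])
E
```

```text
clock 5.63 pos [0.6211 0.1055 0.1601] yaw 153.3 w 0.0342 grip 0.0 F [ 0.6  1.  -0.1] j6 -58.0
tool cm [  9.68 -23.96   3.01] yaw cmd deg 153.3
```

View pics/s2.png

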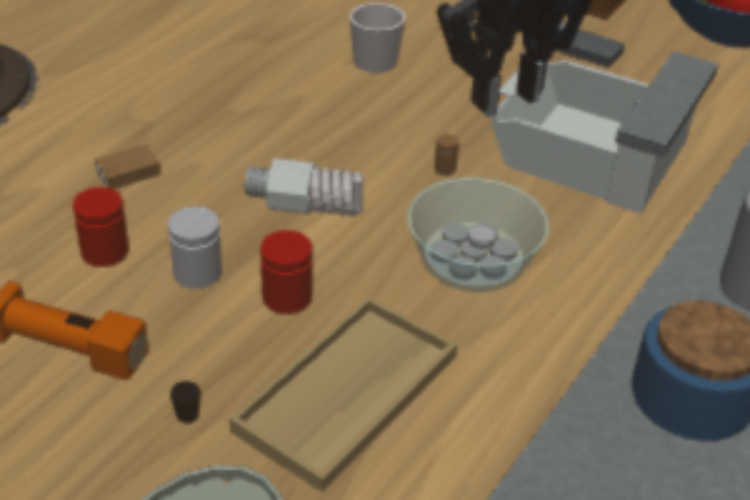

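The cell rests in the bowl at (482,236). Next is the grey canister at (195,245), standing between the two red cans.

Emit:
drive_tool(
  plan=[
    {"linear": [0.4,-1.0,0],"yaw": 0},
    {"linear": [0.9,-2.2,0],"yaw": 0},
    {"linear": [0.9,-2.3,0],"yaw": 0},
    {"linear": [0.9,-2.3,0],"yaw": 0},
    {"linear": [0.9,-2.3,0],"yaw": 0},
    {"linear": [0.9,-2.3,0],"yaw": 0},
    {"linear": [0.9,-2.3,0],"yaw": 0},
    {"linear": [0.9,-2.3,0],"yaw": 0},
    {"linear": [0.9,-2.3,0],"yaw": 0},
    {"linear": [0.9,-2.2,0],"yaw": 0},
    {"linear": [0.7,-1.5,0],"yaw": 0},
    {"linear": [0.48,-0.9,0],"yaw": 0},
    {"linear": [0,0,0],"yaw": 0},
  ],
  hand=-0.9,
)

```text
clock: 6.77
position: [0.4198, -0.0653, 0.1516]
orientation: [-3.14, -0.004, 2.674]
force: [0.3, -0.1, 0.1]
gripper_width: 0.0809
grip_force: 0.0
```

Emit:
drive_tool(
  plan=[
    {"linear": [0,0,0.1],"yaw": 4},
    {"linear": [0,0,0.1],"yaw": 7},
    {"linear": [0,0,0.1],"yaw": 7},
    {"linear": [0,0,0.1],"yaw": 7},
    {"linear": [0,0,0.1],"yaw": 7},
    {"linear": [0,0,0.1],"yaw": 7},
    {"linear": [0,0,0.1],"yaw": 7},
    {"linear": [0,0,0.1],"yaw": 7},
    {"linear": [0,0,0.1],"yaw": 7},
    {"linear": [0,0,0.1],"yaw": 7},
    {"linear": [0,0,0.1],"yaw": 7},
    {"linear": [0,0,0.1],"yaw": 7},
    {"linear": [0,0,0.1],"yaw": 7},
    {"linear": [0,0,0.1],"yaw": 7},
    {"linear": [0,0,0.1],"yaw": 7},
    {"linear": [0,0,0.1],"yaw": 7},
    {"linear": [0,0,0.1],"yaw": 7},
    {"linear": [0,0,0.1],"yaw": 7},
    {"linear": [0,0,0.1],"yaw": 7},
    {"linear": [0,0,0.1],"yaw": 7},
  ],
)

```text
clock: 8.43
position: [0.4235, -0.0643, 0.1327]
orientation: [-3.141, 0.0, 0.279]
force: [0.7, -0.8, 0.1]
gripper_width: 0.081
grip_force: 0.0
```

Emit:
drive_tool(
  plan=[
    {"linear": [0,0,0],"yaw": 5},
    {"linear": [0,0,0],"yaw": 3},
    {"linear": [0,0,0],"yaw": 0},
    {"linear": [0,0,0],"yaw": 0},
    {"linear": [0,0,0],"yaw": 0},
  ],
)

```text
clock: 8.85
position: [0.4234, -0.0646, 0.133]
orientation: [-3.141, 0.0, 0.147]
force: [0.9, -0.3, -1.0]
gripper_width: 0.081
grip_force: 0.0
```

```bash
python3 - <<'E'
from h import *
c=wsnap("pics/w4.png"); print(wproj(c,(.427,-.065,.058)))
E
python3 d.py .427 -.065 .028 10
```

```text
(np.float64(317.3117947476832), np.float64(204.96945607725297))
clock 8.9 pos [ 0.4233 -0.0647  0.133 ] yaw 8.4 w 0.0808 grip 0.0 F [ 0.5 -0.8  0.3] j6 67.0
tool cm [ 0.36  0.09 10.5 ] yaw cmd deg -1.6
```

View pics/w4.png

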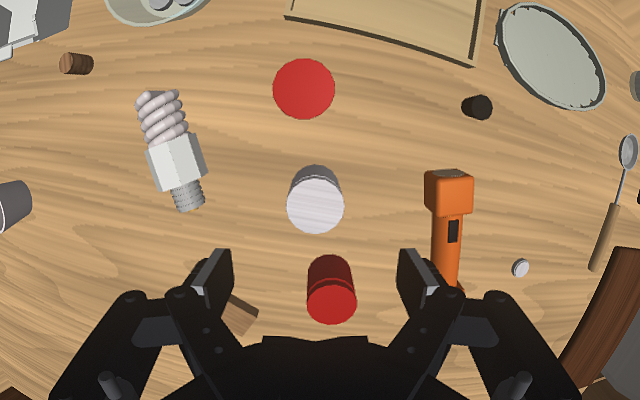

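The wrist view shows the canister top at (315,206), where it was predicted. There is open counter on both finger sides; the bulb is at (172,150) and the torch at (450,220). Now I'll descend and grip.

Emit:
drive_tool(
  plan=[
    {"linear": [0.18,0,0.8],"yaw": 0},
    {"linear": [0.18,0,1.8],"yaw": 0},
    {"linear": [0,0,1.8],"yaw": 0},
    {"linear": [0,0,1.8],"yaw": 0},
    {"linear": [0,0,1.8],"yaw": 0},
    {"linear": [0,0,1.4],"yaw": 0},
    {"linear": [0,0,0.8],"yaw": 0},
    {"linear": [0,0,0.3],"yaw": 0},
    {"linear": [0,0,0],"yaw": 0},
    {"linear": [0,0,0],"yaw": 0},
  ],
)

```text
clock: 9.73
position: [0.4273, -0.0645, 0.0286]
orientation: [3.141, -0.001, 0.145]
force: [0.2, -0.1, -0.7]
gripper_width: 0.0812
grip_force: 0.0
```

Emit:
drive_tool(
  plan=[
    {"linear": [0,0,0],"yaw": 0},
    {"linear": [0,0,0],"yaw": 0},
    {"linear": [0,0,0],"yaw": 0},
    {"linear": [0,0,0],"yaw": 0},
    {"linear": [0,0,0],"yaw": 0},
    {"linear": [0,0,0],"yaw": 0},
  ],
  hand=1.0,
  squeeze=30,
)

```text
clock: 10.23
position: [0.4275, -0.0646, 0.0292]
orientation: [3.141, -0.001, 0.145]
force: [-0.9, 0.1, 6.0]
gripper_width: 0.0429
grip_force: 30.3
```

Emit:
drive_tool(
  plan=[
    {"linear": [0,0,-1.0],"yaw": 0},
    {"linear": [0,0,-2.5],"yaw": 0},
    {"linear": [0,0,-2.8],"yaw": 0},
    {"linear": [0,0,-2.8],"yaw": 0},
    {"linear": [0,0,-2.8],"yaw": 0},
    {"linear": [0,0,-2.0],"yaw": 0},
    {"linear": [0,0,-0.8],"yaw": 0},
    {"linear": [0,0,0],"yaw": 0},
  ],
)

```text
clock: 10.9
position: [0.4286, -0.0648, 0.1779]
orientation: [3.139, -0.005, 0.145]
force: [0.2, -0.2, -1.2]
gripper_width: 0.0431
grip_force: 30.8
```

```bash
python3 d.py .603 .306 .175 3;  python3 d.py .603 .306 .034 3
```

```text
clock 10.9 pos [ 0.4286 -0.0648  0.1779] yaw 8.3 w 0.0431 grip 30.8 F [ 0.2 -0.2 -1.2] j6 67.0
tool cm [ 22.62 -34.17   0.29] yaw cmd deg 5.3
clock 10.9 pos [ 0.4286 -0.0648  0.1779] yaw 8.3 w 0.0431 grip 30.8 F [ 0.2 -0.2 -1.2] j6 67.0
tool cm [ 22.62 -34.17  14.39] yaw cmd deg 5.3
```

Emit:
drive_tool(
  plan=[
    {"linear": [0.62,-0.97,0],"yaw": 0},
    {"linear": [1.2,-1.8,0],"yaw": 0},
    {"linear": [1.6,-2.4,0],"yaw": 0},
    {"linear": [1.6,-2.4,0],"yaw": 0},
    {"linear": [1.6,-2.4,0],"yaw": 0},
    {"linear": [1.6,-2.4,0],"yaw": 0},
    {"linear": [1.6,-2.4,0],"yaw": 0},
    {"linear": [1.6,-2.4,0],"yaw": 0},
    {"linear": [1.6,-2.4,0],"yaw": 0},
    {"linear": [1.6,-2.4,0],"yaw": 0},
    {"linear": [1.6,-2.4,0],"yaw": 0},
    {"linear": [1.6,-2.4,0],"yaw": 0},
    {"linear": [1.6,-2.4,0],"yaw": 0},
    {"linear": [1.2,-1.8,0],"yaw": 0},
    {"linear": [1.0,-1.8,0],"yaw": 0},
    {"linear": [0.6,-1.0,0],"yaw": 0},
    {"linear": [0.4,-1.0,0],"yaw": 5},
    {"linear": [0,0,0],"yaw": 0},
    {"linear": [0,0,0],"yaw": 0},
  ],
)

```text
clock: 12.48
position: [0.5993, 0.3118, 0.1734]
orientation: [3.14, 0.003, 0.06]
force: [-1.0, -0.5, 0.3]
gripper_width: 0.043
grip_force: 30.8
```

```bash
python3 d.py .603 .306 .036 3; python3 - <<'E'
from h import *
c=wsnap("pics/w5.png")
E
```

```text
clock 12.48 pos [0.5993 0.3118 0.1734] yaw 3.5 w 0.043 grip 30.8 F [-1.  -0.5  0.3] j6 110.0
tool cm [ 0.33  0.6  13.74] yaw cmd deg 0.5
```

View pics/w5.png

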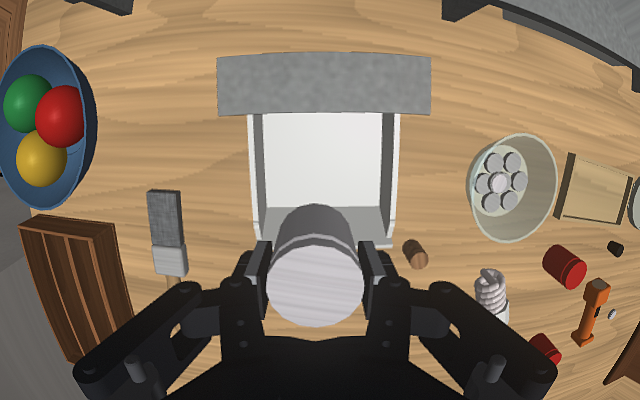

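The wrist view shows the bin mouth from (250,115) to (398,115), with the front edge of its floor near row 207. The canister is held at (315,280).

```bash
python3 - <<'E'
from h import *
c=wsnap()
for uv,z in [((250,115),.06),((398,115),.06),((255,235),.06),((393,235),.06),((268,207),.005),((382,207),.005),((324,57),.09),((324,115),.09)]: print(uv,wz(c,uv,z).round(4))
E
```

```text
(250, 115) [0.6648 0.3697]
(398, 115) [0.6728 0.2468]
(255, 235) [0.5581 0.3641]
(393, 235) [0.5653 0.238 ]
(268, 207) [0.5671 0.3599]
(382, 207) [0.5742 0.2382]
(324, 57) [0.7106 0.3122]
(324, 115) [0.668  0.3096]
```

Emit:
drive_tool(
  plan=[
    {"linear": [0.45,0.3,0],"yaw": 0},
    {"linear": [0.45,0.35,0.7],"yaw": 0},
    {"linear": [0,0,1.8],"yaw": 0},
    {"linear": [0,0,1.8],"yaw": 0},
    {"linear": [0,0,1.8],"yaw": 0},
    {"linear": [0,0,1.8],"yaw": 0},
    {"linear": [0,0,1.8],"yaw": 0},
    {"linear": [0,0,1.5],"yaw": 0},
    {"linear": [0,0,1.0],"yaw": 0},
    {"linear": [0,0,0.6],"yaw": 0},
    {"linear": [0,0,0.4],"yaw": 0},
    {"linear": [0,0,0.3],"yaw": 0},
    {"linear": [0,0,0],"yaw": 0},
    {"linear": [0,0,0],"yaw": 0},
  ],
)

```text
clock: 13.75
position: [0.6104, 0.3067, 0.0411]
orientation: [-3.141, -0.001, 0.058]
force: [0.2, -0.2, -0.4]
gripper_width: 0.0427
grip_force: 30.8
```

Emit:
drive_tool(
  plan=[
    {"linear": [0,0,0.3],"yaw": 0},
    {"linear": [0,0,0.3],"yaw": 0},
    {"linear": [0,0,0],"yaw": 0},
    {"linear": [0,0,0],"yaw": 0},
  ],
)

```text
clock: 14.08
position: [0.6098, 0.3064, 0.0344]
orientation: [-3.142, -0.0, 0.058]
force: [0.6, -0.7, 0.2]
gripper_width: 0.0429
grip_force: 30.8
```

Emit:
drive_tool(
  plan=[
    {"linear": [0,0,0],"yaw": 0},
    {"linear": [0,0,0],"yaw": 0},
    {"linear": [0,0,0],"yaw": 0},
    {"linear": [0,0,0],"yaw": 0},
    {"linear": [0,0,-0.5],"yaw": 0},
    {"linear": [0,0,-1.5],"yaw": 0},
    {"linear": [0,0,-2.5],"yaw": 0},
    {"linear": [0,0,-2.5],"yaw": 0},
    {"linear": [0,0,-2.5],"yaw": 0},
    {"linear": [0,0,-2.5],"yaw": 0},
    {"linear": [0,0,-1.5],"yaw": 0},
    {"linear": [0,0,-0.5],"yaw": 0},
    {"linear": [0,0,0],"yaw": 0},
    {"linear": [0,0,0],"yaw": 0},
  ],
  hand=-0.4,
)

```text
clock: 15.25
position: [0.6095, 0.3063, 0.1745]
orientation: [-3.142, -0.0, 0.058]
force: [-0.3, -0.8, -0.3]
gripper_width: 0.0596
grip_force: 0.0
```

```bash
python3 d.py .441 .062 .13 24; python3 - <<'E'
from h import *
c=wsnap()
for k in blobs(c["img"],lambda h,s,v:(s<40)&(v>60),(240,120,400,260),200)[:3]:
    print(cv2.boundingRect(k),cv2.contourArea(k))
cv2.imwrite("pics/w6.png",cv2.resize(c["img"][80:300,200:440],None,fx=1.8,fy=1.8)[...,::-1])
print(wproj(c,(.610,.307,.063)))
E
```

```text
clock 15.25 pos [0.6095 0.3063 0.1745] yaw 3.3 w 0.0596 grip 0.0 F [-0.3 -0.8 -0.3] j6 110.0
tool cm [-18.24  23.41   4.45] yaw cmd deg -20.7
(240, 120, 160, 140) 19821.0
(np.float64(315.0538708541719), np.float64(195.261524901468))
```

View pics/w6.png

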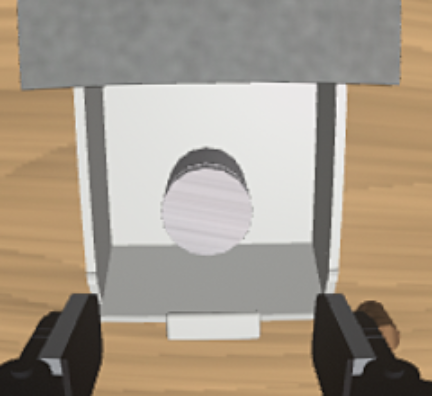

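The canister stands upright on the bin floor, with its top at (207,210) in the crop. Bulb next.

Emit:
drive_tool(
  plan=[
    {"linear": [-0.74,0.9,0],"yaw": 0},
    {"linear": [-1.3,1.7,0],"yaw": 0},
    {"linear": [-1.8,2.3,0],"yaw": 0},
    {"linear": [-1.8,2.3,0],"yaw": 0},
    {"linear": [-1.8,2.3,0],"yaw": 0},
    {"linear": [-1.8,2.3,0],"yaw": 0},
    {"linear": [-1.8,2.3,0],"yaw": 0},
    {"linear": [-1.8,2.3,0],"yaw": 0},
    {"linear": [-1.8,2.3,0],"yaw": 0},
    {"linear": [-1.8,2.3,0],"yaw": 0},
    {"linear": [-1.1,1.5,0],"yaw": 0},
    {"linear": [-0.7,0.9,0],"yaw": 0},
    {"linear": [0,0,0.5],"yaw": -6},
    {"linear": [0,0,1],"yaw": -7},
    {"linear": [0,0,1],"yaw": -5},
    {"linear": [0,0,1],"yaw": -3},
    {"linear": [0,0,0.5],"yaw": 0},
    {"linear": [0,0,0],"yaw": 0},
    {"linear": [0,0,0],"yaw": 0},
  ],
  hand=-1.0,
  squeeze=40,
)

```text
clock: 16.88
position: [0.4408, 0.0624, 0.1337]
orientation: [-3.141, 0.002, 0.423]
force: [0.0, -0.1, -0.2]
gripper_width: 0.0855
grip_force: 0.0
```

```bash
python3 d.py .441 .062 .003 24; python3 - <<'E'
from h import *
c=wsnap("pics/w7.png")
print(wproj(c,(.441,.062,.046)))
E
```

```text
clock 16.88 pos [0.4408 0.0624 0.1337] yaw 24.3 w 0.0855 grip 0.0 F [ 0.  -0.1 -0.2] j6 68.0
tool cm [1.000e-02 4.000e-02 1.307e+01] yaw cmd deg 0.3
(np.float64(316.4631432527583), np.float64(204.4844926011885))
```

View pics/w7.png

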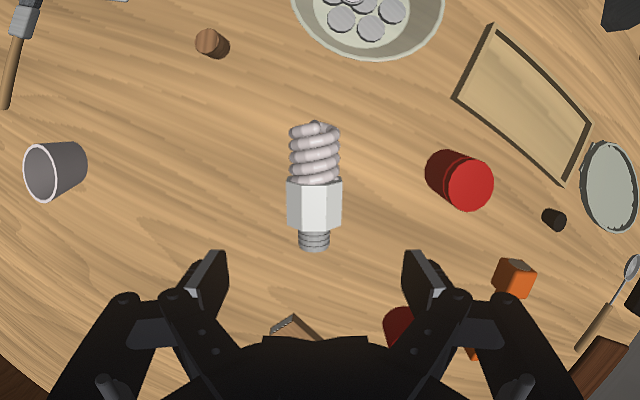

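The housing is at (314,204), exactly at the predicted point, and the bulb's axis is vertical in the image, so the grasp is aligned. Descend, grip, lift.

Emit:
drive_tool(
  plan=[
    {"linear": [0,0,1.0],"yaw": 0},
    {"linear": [0,0,2.0],"yaw": 0},
    {"linear": [0,0,2.2],"yaw": 0},
    {"linear": [0,0,2.2],"yaw": 0},
    {"linear": [0,0,2.0],"yaw": 0},
    {"linear": [0,0,1.6],"yaw": 0},
    {"linear": [0,0,1.0],"yaw": 0},
    {"linear": [0,0,0.6],"yaw": 0},
    {"linear": [0,0,0.4],"yaw": 0},
    {"linear": [0,0,0],"yaw": 0},
    {"linear": [0,0,0],"yaw": 0},
  ],
)

```text
clock: 17.85
position: [0.4419, 0.0623, 0.0048]
orientation: [3.141, -0.001, 0.424]
force: [-0.3, 0.1, -0.1]
gripper_width: 0.085
grip_force: 0.0
```

Emit:
drive_tool(
  plan=[
    {"linear": [0,0,0],"yaw": 0},
    {"linear": [0,0,0],"yaw": 0},
    {"linear": [0,0,0],"yaw": 0},
    {"linear": [0,0,0],"yaw": 0},
    {"linear": [0,0,0],"yaw": 0},
    {"linear": [0,0,0],"yaw": 0},
  ],
  hand=1.0,
)

```text
clock: 18.35
position: [0.4419, 0.0623, 0.005]
orientation: [3.141, -0.001, 0.424]
force: [-1.4, 0.9, 6.4]
gripper_width: 0.0454
grip_force: 41.2
```

Emit:
drive_tool(
  plan=[
    {"linear": [0,0,-0.5],"yaw": 0},
    {"linear": [0,0,-1.2],"yaw": 0},
    {"linear": [0,0,-1.8],"yaw": 0},
    {"linear": [0,0,-2.0],"yaw": 0},
    {"linear": [0,0,-2.0],"yaw": 0},
    {"linear": [0,0,-1.8],"yaw": 0},
    {"linear": [0,0,-1.2],"yaw": 0},
    {"linear": [0,0,-0.5],"yaw": 0},
    {"linear": [0,0,0],"yaw": 0},
  ],
)

```text
clock: 19.1
position: [0.442, 0.0623, 0.1154]
orientation: [3.141, -0.002, 0.424]
force: [-0.3, -0.2, -1.4]
gripper_width: 0.0452
grip_force: 41.2
```

```bash
python3 d.py .608 -.311 .11 86
```

```text
clock 19.1 pos [0.442  0.0623 0.1154] yaw 24.3 w 0.0452 grip 41.2 F [-0.3 -0.2 -1.4] j6 68.0
tool cm [-0.24 40.85  0.54] yaw cmd deg -61.7
```

Emit:
drive_tool(
  plan=[
    {"linear": [0,0.8,0],"yaw": 0},
    {"linear": [0,1.6,0],"yaw": 0},
    {"linear": [0,2.5,0],"yaw": 0},
    {"linear": [0,2.5,0],"yaw": 0},
    {"linear": [0,2.5,0],"yaw": 0},
    {"linear": [0,2.5,0],"yaw": 0},
    {"linear": [0,2.5,0],"yaw": 0},
    {"linear": [0,2.5,0],"yaw": 0},
    {"linear": [0,2.5,0],"yaw": 0},
    {"linear": [0,2.5,0],"yaw": 0},
    {"linear": [0,2.5,0],"yaw": 0},
    {"linear": [0,2.5,0],"yaw": 0},
    {"linear": [0,2.5,0],"yaw": 0},
    {"linear": [0,2.5,0],"yaw": 0},
    {"linear": [0,2.5,0],"yaw": 0},
    {"linear": [0,2.5,0],"yaw": 0},
    {"linear": [-0.2,1.8,0],"yaw": 0},
    {"linear": [0,1.0,0],"yaw": 0},
    {"linear": [0,0.65,0],"yaw": 0},
    {"linear": [0,0,0],"yaw": 0},
  ],
)

```text
clock: 20.77
position: [0.607, -0.3117, 0.1128]
orientation: [-3.14, 0.001, 0.423]
force: [0.4, -0.2, -0.6]
gripper_width: 0.0453
grip_force: 41.2
```

Emit:
drive_tool(
  plan=[
    {"linear": [0,0,0],"yaw": -2.5},
    {"linear": [0,0,0],"yaw": -4},
    {"linear": [0,0,0],"yaw": -5},
    {"linear": [0,0,0],"yaw": -6},
    {"linear": [0,0,0],"yaw": -6},
    {"linear": [0,0,0],"yaw": -6},
    {"linear": [0,0,0],"yaw": -6},
    {"linear": [0,0,0],"yaw": -6},
    {"linear": [0,0,0],"yaw": -6},
    {"linear": [0,0,0],"yaw": -6},
    {"linear": [0,0,0],"yaw": -5},
    {"linear": [0,0,0],"yaw": -3},
    {"linear": [0,0,0],"yaw": 0},
    {"linear": [0,0,0],"yaw": 0},
  ],
)

```text
clock: 21.93
position: [0.607, -0.3096, 0.1138]
orientation: [-3.14, -0.001, 1.497]
force: [-0.2, 0.8, -1.2]
gripper_width: 0.0453
grip_force: 41.2
```

```bash
python3 d.py .608 -.311 .010 86;python3 - <<'E'
from h import *
c=wsnap("pics/w8.png")
print(wproj(c,(.609,-.303,.004)))
E
```

```text
clock 21.93 pos [ 0.607  -0.3096  0.1138] yaw 85.8 w 0.0453 grip 41.2 F [-0.2  0.8 -1.2] j6 -26.0
tool cm [-0.14  0.11 10.38] yaw cmd deg -0.2
(np.float64(316.6926061026383), np.float64(189.91661690864387))
```

View pics/w8.png

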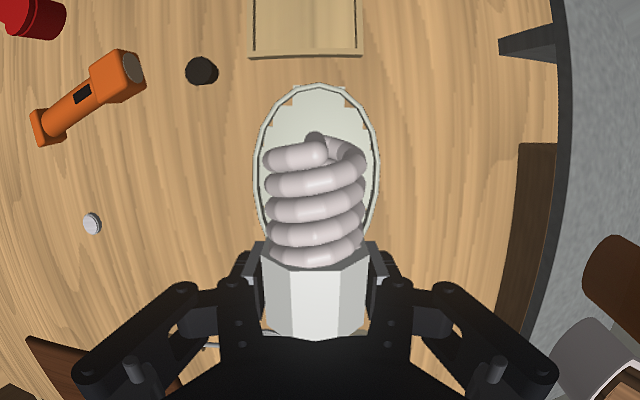

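The bulb hangs level over the holder. Its rim runs from (255,175) to (379,175), centred on the tool axis, and its far tip is at (318,85). Lowering gently.

Emit:
drive_tool(
  plan=[
    {"linear": [0,0,0.6],"yaw": 0},
    {"linear": [0,0.1,1.2],"yaw": 0},
    {"linear": [0,0,1.5],"yaw": 0},
    {"linear": [0,0,1.5],"yaw": 0},
    {"linear": [0,0,1.5],"yaw": 0},
    {"linear": [0,0,1.3],"yaw": 0},
    {"linear": [0,0,0.9],"yaw": 0},
    {"linear": [0,0,0.6],"yaw": 0},
    {"linear": [0,0,0.4],"yaw": 0},
    {"linear": [0,0,0.3],"yaw": 0},
    {"linear": [0,0,0],"yaw": 0},
    {"linear": [0,0,0],"yaw": 0},
  ],
)

```text
clock: 22.98
position: [0.609, -0.3112, 0.0169]
orientation: [3.141, 0.001, 1.498]
force: [-0.3, 0.2, -0.8]
gripper_width: 0.0453
grip_force: 41.2
```

Emit:
drive_tool(
  plan=[
    {"linear": [0,0,0.2],"yaw": 0},
    {"linear": [0,0,0.2],"yaw": 0},
    {"linear": [0,0,0.15],"yaw": 0},
    {"linear": [0,0,0.1],"yaw": 0},
    {"linear": [0,0,0.1],"yaw": 0},
    {"linear": [0,0,0],"yaw": 0},
    {"linear": [0,0,0],"yaw": 0},
  ],
)

```text
clock: 23.57
position: [0.6086, -0.311, 0.0091]
orientation: [3.141, 0.0, 1.498]
force: [0.0, 0.2, 1.4]
gripper_width: 0.0456
grip_force: 41.4
```

Emit:
drive_tool(
  plan=[
    {"linear": [0,0,0],"yaw": 0},
    {"linear": [0,0,0],"yaw": 0},
    {"linear": [0,0,0],"yaw": 0},
    {"linear": [0,0,0],"yaw": 0},
    {"linear": [0,0,-0.5],"yaw": 0},
    {"linear": [0,0,-1.5],"yaw": 0},
    {"linear": [0,0,-2.2],"yaw": 0},
    {"linear": [0,0,-2.5],"yaw": 0},
    {"linear": [0,0,-2.5],"yaw": 0},
    {"linear": [0,0,-2.5],"yaw": 0},
    {"linear": [0,0,-1.5],"yaw": 0},
    {"linear": [0,0,-0.5],"yaw": 0},
    {"linear": [0,0,0],"yaw": 0},
  ],
  hand=-0.35,
)

```text
clock: 24.65
position: [0.6098, -0.3117, 0.1486]
orientation: [3.137, 0.002, 1.498]
force: [-0.0, -0.1, -0.1]
gripper_width: 0.0577
grip_force: 0.0
```

```bash
python3 d.py .400 -.199 .13 14;python3 - <<'E'
from h import *
c=wsnap("pics/w9.png")
print(wproj(c,(.609,-.311,.05)))
E
```

```text
clock 24.65 pos [ 0.6098 -0.3117  0.1486] yaw 85.8 w 0.0577 grip 0.0 F [-0.  -0.1 -0.1] j6 -27.0
tool cm [  9.71 -21.75   1.86] yaw cmd deg 71.8
(np.float64(313.1356869540823), np.float64(200.31804865177418))
```

View pics/w9.png

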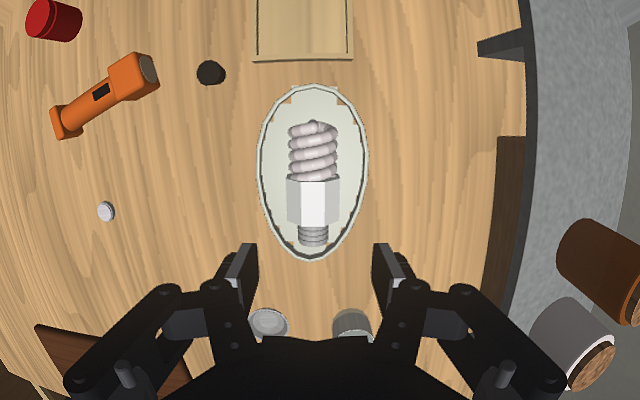

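The bulb lies centred in the holder at (313,185). Torch next.

Emit:
drive_tool(
  plan=[
    {"linear": [0.41,-0.9,0],"yaw": 0},
    {"linear": [0.9,-2.0,0],"yaw": 0},
    {"linear": [1.1,-2.5,0],"yaw": 0},
    {"linear": [1.1,-2.5,0],"yaw": 0},
    {"linear": [1.1,-2.5,0],"yaw": 0},
    {"linear": [1.1,-2.5,0],"yaw": 0},
    {"linear": [1.1,-2.5,0],"yaw": 0},
    {"linear": [1.1,-2.5,0],"yaw": 0},
    {"linear": [1.0,-2.0,0],"yaw": 0},
    {"linear": [0.6,-1.2,0],"yaw": 0},
    {"linear": [0.3,-0.65,0],"yaw": 0},
  ],
  hand=-0.4,
)

```text
clock: 25.62
position: [0.3952, -0.195, 0.1434]
orientation: [-3.136, -0.003, 1.498]
force: [0.0, -0.7, -0.3]
gripper_width: 0.0595
grip_force: 0.0
```

Emit:
drive_tool(
  plan=[
    {"linear": [0,0,0],"yaw": 3.8},
    {"linear": [0,0,0.2],"yaw": 7},
    {"linear": [0,0,0.2],"yaw": 7},
    {"linear": [0,0,0.2],"yaw": 7},
    {"linear": [0,0,0.2],"yaw": 7},
    {"linear": [0,0,0.2],"yaw": 7},
    {"linear": [0,0,0.2],"yaw": 7},
    {"linear": [0,0,0.2],"yaw": 7},
    {"linear": [0,0,0.2],"yaw": 7},
    {"linear": [0,0,0.2],"yaw": 7},
    {"linear": [0,0,0],"yaw": 5},
    {"linear": [0,0,0],"yaw": 0},
    {"linear": [0,0,0],"yaw": 0},
  ],
)

```text
clock: 26.7
position: [0.3985, -0.1971, 0.1269]
orientation: [-3.14, 0.001, 0.247]
force: [0.2, 0.8, -0.6]
gripper_width: 0.0598
grip_force: 0.0
```

```bash
python3 d.py .400 -.199 .004 14;python3 - <<'E'
from h import *
c=wsnap("pics/w10.png")
print(wproj(c,(.40,-.199,.034)))
for k in blobs(c["img"],lambda h,s,v:(s>180)&(v>90)&(h>5)&(h<18),(230,60,420,330),300)[:1]:
    r=cv2.minAreaRect(k); print(r,wz(c,r[0],.03))
E
```

```text
clock 26.7 pos [ 0.3985 -0.1971  0.1269] yaw 14.1 w 0.0598 grip 0.0 F [ 0.2  0.8 -0.6] j6 44.0
tool cm [ 0.1   0.23 12.29] yaw cmd deg 0.1
(np.float64(318.86779269038476), np.float64(201.16469147117627))
((314.0, 195.5), (153.0, 48.0), 90.0) [ 0.40247243 -0.19438177]
```

View pics/w10.png

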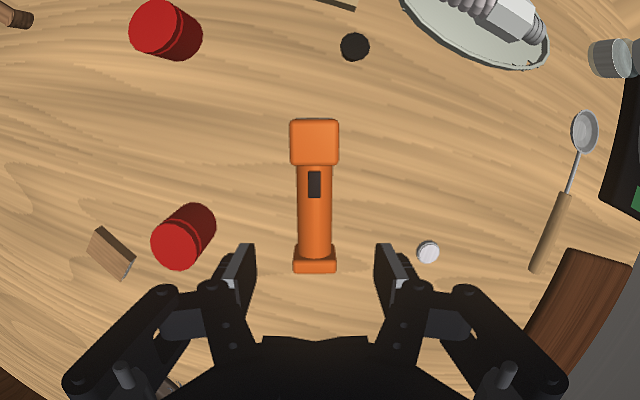

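The torch is straight in the image, centred at (314,195), with the barrel between the fingers and nothing in the way.

Emit:
drive_tool(
  plan=[
    {"linear": [0.1,0,1.0],"yaw": 0},
    {"linear": [0,0,2.0],"yaw": 0},
    {"linear": [0,0,2.2],"yaw": 0},
    {"linear": [0,0,2.2],"yaw": 0},
    {"linear": [0,0,1.8],"yaw": 0},
    {"linear": [0,0,1.4],"yaw": 0},
    {"linear": [0,0,0.9],"yaw": 0},
    {"linear": [0,0,0.5],"yaw": 0},
    {"linear": [0,0,0.4],"yaw": 0},
    {"linear": [0,0,0],"yaw": 0},
    {"linear": [0,0,0],"yaw": 0},
  ],
)

```text
clock: 27.67
position: [0.4002, -0.1973, 0.0041]
orientation: [3.141, -0.001, 0.245]
force: [-0.3, 0.0, 0.3]
gripper_width: 0.0597
grip_force: 0.0
```

Emit:
drive_tool(
  plan=[
    {"linear": [0,0,0],"yaw": 0},
    {"linear": [0,0,0],"yaw": 0},
    {"linear": [0,0,0],"yaw": 0},
    {"linear": [0,0,0],"yaw": 0},
    {"linear": [0,0,0],"yaw": 0},
    {"linear": [0,0,0],"yaw": 0},
  ],
  hand=1.0,
  squeeze=60,
)

```text
clock: 28.17
position: [0.4005, -0.1974, 0.0048]
orientation: [3.14, -0.001, 0.245]
force: [-0.4, 1.1, 5.0]
gripper_width: 0.0283
grip_force: 58.9
```

Emit:
drive_tool(
  plan=[
    {"linear": [0,0,-0.5],"yaw": 0},
    {"linear": [0,0,-1.2],"yaw": 0},
    {"linear": [0,0,-2.0],"yaw": 0},
    {"linear": [0,0,-2.2],"yaw": 0},
    {"linear": [0,0,-2.2],"yaw": 0},
    {"linear": [0,0,-1.8],"yaw": 0},
    {"linear": [0,0,-1.2],"yaw": 0},
    {"linear": [0,0,-0.5],"yaw": 0},
    {"linear": [0,0,0],"yaw": 0},
  ],
)

```text
clock: 28.92
position: [0.4005, -0.1974, 0.121]
orientation: [3.139, -0.002, 0.245]
force: [-0.2, 0.5, -1.9]
gripper_width: 0.0282
grip_force: 59.3
```

```bash
python3 d.py .612 -.109 .11 87
```

```text
clock 28.92 pos [ 0.4005 -0.1974  0.121 ] yaw 14.0 w 0.0282 grip 59.3 F [-0.2  0.5 -1.9] j6 44.0
tool cm [22.66 -3.46  1.1 ] yaw cmd deg -73.0
```

Emit:
drive_tool(
  plan=[
    {"linear": [0.66,-0.1,0],"yaw": 0},
    {"linear": [1.5,-0.2,0],"yaw": 0},
    {"linear": [2.5,-0.4,0],"yaw": 0},
    {"linear": [2.5,-0.4,0],"yaw": 0},
    {"linear": [2.5,-0.4,0],"yaw": 0},
    {"linear": [2.5,-0.4,0],"yaw": 0},
    {"linear": [2.5,-0.4,0],"yaw": 0},
    {"linear": [2.5,-0.4,0],"yaw": 0},
    {"linear": [2.5,-0.4,0],"yaw": 0},
    {"linear": [1.8,-0.2,0],"yaw": 0},
    {"linear": [0.8,-0.1,0],"yaw": 0},
    {"linear": [0.4,-0.1,0],"yaw": 0},
  ],
)

```text
clock: 29.92
position: [0.6113, -0.1071, 0.1179]
orientation: [-3.14, 0.002, 0.246]
force: [-0.2, 0.4, -1.8]
gripper_width: 0.0279
grip_force: 59.3
```

Emit:
drive_tool(
  plan=[
    {"linear": [0,0,0],"yaw": -3},
    {"linear": [0,0,0],"yaw": -5},
    {"linear": [0,0,0],"yaw": -6},
    {"linear": [0,0,0],"yaw": -7},
    {"linear": [0,0,0],"yaw": -7},
    {"linear": [0,0,0],"yaw": -7},
    {"linear": [0,0,0],"yaw": -7},
    {"linear": [0,0,0],"yaw": -7},
    {"linear": [0,0,0],"yaw": -7},
    {"linear": [0,0,0],"yaw": -7},
    {"linear": [0,0,0],"yaw": -5},
    {"linear": [0,0,0],"yaw": -3},
    {"linear": [0,0,0],"yaw": -2},
    {"linear": [0,0,0],"yaw": 0},
    {"linear": [0,0,0],"yaw": 0},
  ],
)

```text
clock: 31.17
position: [0.6098, -0.1083, 0.1189]
orientation: [-3.139, -0.0, 1.517]
force: [0.4, 0.5, -1.5]
gripper_width: 0.0281
grip_force: 59.2
```

```bash
python3 d.py .612 -.109 .011 87;python3 - <<'E'
from h import *
c=wsnap("pics/w11.png")
E
```

```text
clock 31.17 pos [ 0.6098 -0.1083  0.1189] yaw 86.9 w 0.0281 grip 59.2 F [ 0.4  0.5 -1.5] j6 -11.0
tool cm [-0.06  0.23 10.79] yaw cmd deg -0.1
```

View pics/w11.png

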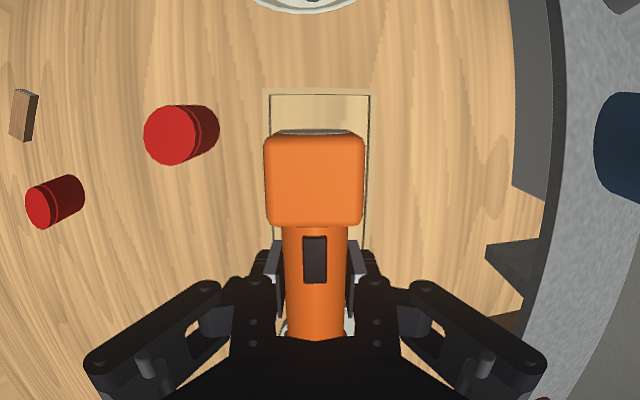

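The torch is above the tray and aligned with it. The tray's side walls are at columns 263 and 376, and the torch axis is at 314. I'll shift 3 mm and lower.

Emit:
drive_tool(
  plan=[
    {"linear": [0,0.3,0.8],"yaw": 0},
    {"linear": [0,0,1.5],"yaw": 0},
    {"linear": [0,0,2.0],"yaw": 0},
    {"linear": [0,0,2.0],"yaw": 0},
    {"linear": [0,0,1.5],"yaw": 0},
    {"linear": [0,0,1.0],"yaw": 0},
    {"linear": [0,0,0.7],"yaw": 0},
    {"linear": [0,0,0.5],"yaw": 0},
    {"linear": [0,0,0.3],"yaw": 0},
    {"linear": [0,0,0.2],"yaw": 0},
    {"linear": [0,0,0],"yaw": 0},
    {"linear": [0,0,0],"yaw": 0},
  ],
)

```text
clock: 32.22
position: [0.6148, -0.1085, 0.0155]
orientation: [3.14, 0.0, 1.519]
force: [0.1, 1.0, -1.7]
gripper_width: 0.0282
grip_force: 59.2
```

Emit:
drive_tool(
  plan=[
    {"linear": [0,-0.1,0.2],"yaw": 0},
    {"linear": [0,0,0.2],"yaw": 0},
    {"linear": [0,0,0.15],"yaw": 0},
    {"linear": [0,0,0.05],"yaw": 0},
    {"linear": [0,0,0],"yaw": 0},
    {"linear": [0,0,0],"yaw": 0},
  ],
)

```text
clock: 32.72
position: [0.6133, -0.1083, 0.0098]
orientation: [-3.142, 0.0, 1.519]
force: [-3.1, 1.4, 5.8]
gripper_width: 0.0284
grip_force: 60.0
```

Emit:
drive_tool(
  plan=[
    {"linear": [0,0,0],"yaw": 0},
    {"linear": [0,0,0],"yaw": 0},
    {"linear": [0,0,0],"yaw": 0},
    {"linear": [0,0,0],"yaw": 0},
    {"linear": [0,0,-0.5],"yaw": 0},
    {"linear": [0,0,-1.5],"yaw": 0},
    {"linear": [0,0,-2.2],"yaw": 0},
    {"linear": [0,0,-2.5],"yaw": 0},
    {"linear": [0,0,-2.5],"yaw": 0},
    {"linear": [0,0,-2.0],"yaw": 0},
    {"linear": [0,0,-1.2],"yaw": 0},
    {"linear": [0,0,-0.5],"yaw": 0},
    {"linear": [0,0,0],"yaw": 0},
  ],
  hand=0.0,
  squeeze=40,
)

```text
clock: 33.8
position: [0.6143, -0.1085, 0.1399]
orientation: [3.138, 0.001, 1.519]
force: [-0.1, -0.3, 1.0]
gripper_width: 0.0425
grip_force: 0.0
```

```bash
python3 d.py .368 -.323 .09 87; python3 - <<'E'
from h import *
c=wsnap()
for k in blobs(c["img"],lambda h,s,v:(s>180)&(v>90)&(h>5)&(h<18),(200,40,440,330),300)[:1]:
    r=cv2.minAreaRect(k); print(r,wz(c,r[0],.035))
E
```

```text
clock 33.8 pos [ 0.6143 -0.1085  0.1399] yaw 87.0 w 0.0425 grip 0.0 F [-0.1 -0.3  1. ] j6 -11.0
tool cm [-22.7  -23.47   4.99] yaw cmd deg 0.0
((312.5, 195.5), (149.0, 47.0), 90.0) [ 0.61296373 -0.10541574]
```

Emit:
drive_tool(
  plan=[
    {"linear": [-0.7,-0.7,0],"yaw": 0},
    {"linear": [-1.2,-1.3,0],"yaw": 0},
    {"linear": [-2.0,-2.07,0.2],"yaw": 0},
    {"linear": [-2.0,-2.07,0.4],"yaw": 0},
    {"linear": [-2.0,-2.07,0.5],"yaw": 0},
    {"linear": [-2.0,-2.07,0.5],"yaw": 0},
    {"linear": [-2.0,-2.07,0.5],"yaw": 0},
    {"linear": [-2.0,-2.07,0.5],"yaw": 0},
    {"linear": [-2.0,-2.07,0.5],"yaw": 0},
    {"linear": [-2.0,-2.07,0.5],"yaw": 0},
    {"linear": [-2.0,-2.07,0.4],"yaw": 0},
    {"linear": [-1.4,-1.4,0.3],"yaw": 0},
    {"linear": [-0.9,-0.9,0.2],"yaw": 0},
    {"linear": [-0.5,-0.54,0.1],"yaw": 0},
    {"linear": [0,0,0],"yaw": 0},
    {"linear": [0,0,0],"yaw": 0},
    {"linear": [0,0,0],"yaw": 0},
  ],
)

```text
clock: 35.27
position: [0.3671, -0.3221, 0.0914]
orientation: [-3.141, -0.001, 1.519]
force: [-0.3, -0.5, -0.5]
gripper_width: 0.0425
grip_force: 0.0
```

```bash
python3 d.py .368 -.323 .0025 87; python3 - <<'E'
from h import *
c=wsnap()
for k in blobs(c["img"],lambda h,s,v:(s<50)&(v>120),(250,140,390,260),200):
    (u,v),r=cv2.minEnclosingCircle(k);print(u,v,r,wz(c,(u,v),.006))
E
```

```text
clock 35.27 pos [ 0.3671 -0.3221  0.0914] yaw 87.0 w 0.0425 grip 0.0 F [-0.3 -0.5 -0.5] j6 -43.0
tool cm [-0.08  0.1   8.89] yaw cmd deg 0.0
313.32757568359375 204.0 15.360281944274902 [ 0.36608144 -0.32012468]
```

Emit:
drive_tool(
  plan=[
    {"linear": [0.2,-0.1,1.8],"yaw": 0},
    {"linear": [0,0,1.8],"yaw": 0},
    {"linear": [0,0,1.8],"yaw": 0},
    {"linear": [0,0,1.4],"yaw": 0},
    {"linear": [0,0,1.0],"yaw": 0},
    {"linear": [0,0,0.6],"yaw": 0},
    {"linear": [0,0,0.5],"yaw": 0},
    {"linear": [0,0,0],"yaw": 0},
    {"linear": [0,0,0],"yaw": 0},
  ],
)

```text
clock: 36.07
position: [0.3664, -0.3208, 0.0031]
orientation: [3.141, 0.0, 1.519]
force: [-0.8, -0.0, 0.4]
gripper_width: 0.043
grip_force: 0.0
```

Emit:
drive_tool(
  plan=[
    {"linear": [0,0,0],"yaw": 0},
    {"linear": [0,0,0],"yaw": 0},
    {"linear": [0,0,0],"yaw": 0},
    {"linear": [0,0,0],"yaw": 0},
    {"linear": [0,0,0],"yaw": 0},
  ],
  hand=1.0,
)

```text
clock: 36.48
position: [0.3667, -0.3213, 0.0038]
orientation: [3.14, 0.001, 1.518]
force: [-0.4, 0.7, 6.2]
gripper_width: 0.0208
grip_force: 39.2
```

Emit:
drive_tool(
  plan=[
    {"linear": [0,0,-1.0],"yaw": 0},
    {"linear": [0,0,-2.0],"yaw": 0},
    {"linear": [0,0,-2.5],"yaw": 0},
    {"linear": [0,0,-2.5],"yaw": 0},
    {"linear": [0,0,-2.0],"yaw": 0},
    {"linear": [0,0,-1.0],"yaw": 0},
    {"linear": [0,0,0],"yaw": 0},
    {"linear": [0,0,0],"yaw": 0},
  ],
)

```text
clock: 37.15
position: [0.366, -0.3207, 0.113]
orientation: [3.141, 0.001, 1.519]
force: [-0.0, 0.6, -0.5]
gripper_width: 0.0208
grip_force: 39.1
```

```bash
python3 d.py .614 .076 .11 87
```

```text
clock 37.15 pos [ 0.366  -0.3207  0.113 ] yaw 87.0 w 0.0208 grip 39.1 F [-0.   0.6 -0.5] j6 -43.0
tool cm [40.91 22.69  0.3 ] yaw cmd deg 0.0
```

Emit:
drive_tool(
  plan=[
    {"linear": [0.6,0.4,0],"yaw": 0},
    {"linear": [1.4,0.8,0],"yaw": 0},
    {"linear": [2.3,1.28,0],"yaw": 0},
    {"linear": [2.3,1.28,0],"yaw": 0},
    {"linear": [2.3,1.28,0],"yaw": 0},
    {"linear": [2.3,1.28,0],"yaw": 0},
    {"linear": [2.3,1.28,0],"yaw": 0},
    {"linear": [2.3,1.28,0],"yaw": 0},
    {"linear": [2.3,1.28,0],"yaw": 0},
    {"linear": [2.3,1.28,0],"yaw": 0},
    {"linear": [2.3,1.28,0],"yaw": 0},
    {"linear": [2.3,1.28,0],"yaw": 0},
    {"linear": [2.3,1.28,0],"yaw": 0},
    {"linear": [2.3,1.28,0],"yaw": 0},
    {"linear": [2.3,1.28,0],"yaw": 0},
    {"linear": [2.3,1.28,0],"yaw": 0},
    {"linear": [2.3,1.28,0],"yaw": 0},
    {"linear": [2.2,1.1,0],"yaw": 0},
    {"linear": [1.3,0.7,0],"yaw": 0},
    {"linear": [0.9,0.5,0],"yaw": 0},
  ],
)

```text
clock: 38.82
position: [0.6134, 0.0778, 0.1108]
orientation: [-3.138, 0.0, 1.52]
force: [0.6, -0.2, -0.4]
gripper_width: 0.0209
grip_force: 39.1
```

Emit:
drive_tool(
  plan=[
    {"linear": [0,0,0],"yaw": 0},
    {"linear": [0,0,0],"yaw": 0},
    {"linear": [0,0,0],"yaw": 0},
  ],
)

```text
clock: 39.07
position: [0.613, 0.075, 0.1121]
orientation: [-3.14, 0.001, 1.518]
force: [-0.6, 0.9, -0.7]
gripper_width: 0.021
grip_force: 39.1
```

```bash
python3 d.py .614 .076 .027 87
```

```text
clock 39.07 pos [0.613  0.075  0.1121] yaw 87.0 w 0.021 grip 39.1 F [-0.6  0.9 -0.7] j6 6.0
tool cm [0.1  0.1  8.51] yaw cmd deg -0.0
```

Emit:
drive_tool(
  plan=[
    {"linear": [0.1,0.1,0.8],"yaw": 0},
    {"linear": [0,0,1.6],"yaw": 0},
    {"linear": [0,0,1.8],"yaw": 0},
    {"linear": [0,0,1.6],"yaw": 0},
    {"linear": [0,0,1.2],"yaw": 0},
    {"linear": [0,0,0.8],"yaw": 0},
    {"linear": [0,0,0.5],"yaw": 0},
    {"linear": [0,0,0.3],"yaw": 0},
    {"linear": [0,0,0],"yaw": 0},
    {"linear": [0,0,0],"yaw": 0},
  ],
)

```text
clock: 39.9
position: [0.6157, 0.0769, 0.0273]
orientation: [3.14, -0.0, 1.519]
force: [-0.5, 1.0, -0.1]
gripper_width: 0.0209
grip_force: 39.2
```

Emit:
drive_tool(
  plan=[
    {"linear": [0,0,0],"yaw": 0},
    {"linear": [0,0,0],"yaw": 0},
    {"linear": [0,0,0],"yaw": 0},
    {"linear": [0,0,-1.0],"yaw": 0},
    {"linear": [0,0,-2.2],"yaw": 0},
    {"linear": [0,0,-2.5],"yaw": 0},
    {"linear": [0,0,-2.5],"yaw": 0},
    {"linear": [0,0,-2.5],"yaw": 0},
    {"linear": [0,0,-2.5],"yaw": 0},
    {"linear": [0,0,-2.5],"yaw": 0},
    {"linear": [-1.5,0,-1.2],"yaw": 0},
    {"linear": [-2.5,0,-0.5],"yaw": 0},
    {"linear": [-1,0,0],"yaw": 0},
    {"linear": [0,0,0],"yaw": 0},
    {"linear": [0,0,0],"yaw": 0},
    {"linear": [0,0,0],"yaw": 0},
  ],
  hand=0.2,
)

```text
clock: 41.23
position: [0.6115, 0.0272, 0.1994]
orientation: [-3.139, -0.001, 1.518]
force: [0.1, 0.6, -0.8]
gripper_width: 0.0341
grip_force: 0.0
```

```bash
python3 - <<'E'
from h import *
c=wsnap("pics/w12.png")
E
```

```text
(no output)
```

View pics/w12.png

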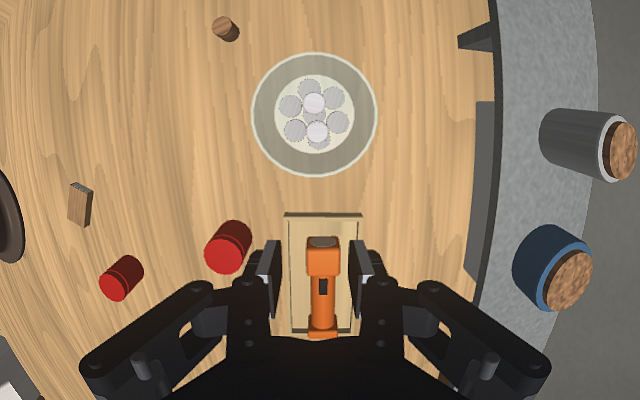

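Both added cells lie in the bowl at (314,103) and (317,132), and the torch lies in the tray at (322,285). The canister and bulb were checked earlier, and the gripper is clear of everything.

```bash
python3 -c "
from rig import robot; print(robot.job_done())"
```

```text
the job is handed in; nothing more can be done
None
```

I handed the job in at about 41 s on the robot clock: both cells are in the bowl, the bulb in the holder, the torch in the tray and the canister upright in the bin, with the cup untouched; the judge returned no verdict, and I viewed 16 pictures, two over the limit of 14.

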